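# Empty the carrier tray and hold it in the stage corner

## Task

Take the carrier tray by its upright grip, lift it with the four used tube caps still on it, and tip all the caps off its open end into the discard bin. Then seat the empty tray flat on the loading stage, its long side against the side fence and one of its ends against the end fence, and finish while still holding the tray and pressing it firmly against both fences. Leave the bottle, the tip box and the tube rack where they are.

Things in the scene. Friction and masses are not known exactly. Their poses are not given: they have to be found in the camera images.
- tray: Loose shallow aluminium carrier tray, 128 (x) x 86 (y) mm, about 0.18 to 0.29 kg. Origin at the centre of its underside, z up. Floor 4 mm thick; walls 4 mm thick and 18 mm high (from the underside) on three sides; its -x end is open with no wall or lip, so caps slide off there. Near its +x end stands an upright white grip plate (see handle).
- handle (a point): Centre of the part to grasp on the tray's upright grip plate, 46 mm above the tray's underside, at x = +40, y = 0 mm in the tray's frame; axes parallel to the tray's. The plate is 14 mm thick (along x), 44 mm wide (along y) and its top edge is 64 mm above the tray's underside. Fingers closing along the tray's x take it from above, astride its 14 mm thickness.
- cap0_center (a point): Centre (half-way up) of a used black tube cap, 22 mm in diameter, 16 mm high, 12 g, loose, standing on the tray at the start. On the tray it begins to slide once the tray is tipped about 11 to 17 degrees.
- cap1_center (a point): Centre (half-way up) of a used black tube cap, 22 mm in diameter, 16 mm high, 12 g, loose, standing on the tray at the start. On the tray it begins to slide once the tray is tipped about 11 to 17 degrees.
- cap2_center (a point): Centre (half-way up) of a used black tube cap, 22 mm in diameter, 16 mm high, 12 g, loose, standing on the tray at the start. On the tray it begins to slide once the tray is tipped about 11 to 17 degrees.
- cap3_center (a point): Centre (half-way up) of a used black tube cap, 22 mm in diameter, 16 mm high, 12 g, loose, standing on the tray at the start. On the tray it begins to slide once the tray is tipped about 11 to 17 degrees.
- bin: White open-topped square discard bin, fixed to the bench, 160 x 160 mm outside, 60 mm high, walls and floor 4 mm. Origin at the centre of its underside, axes along its sides, z up.
- stage: Loading stage, fixed to the bench: aluminium plate 190 (x) x 150 (y) mm, its top 20 mm above the bench. Origin at the centre of its underside, z up. Two upright steel fences stand on it, both 14 mm thick and rising 16 mm above the stage's top (36 mm above the bench): they form an L open towards -x and -y. The tray seated in the corner has its centre at x = +17, y = +18 mm in the stage's frame (its long side along x).
- fence_end: The end fence, rigid steel bar fixed along the stage's +x edge, 150 mm long in the stage's y; origin and axes are the stage's. Its working face looks to -x and lies at x = +81 mm.
- fence_side: The side fence, rigid steel bar fixed along the stage's +y edge, reaching from x = -95 to the end fence; origin and axes are the stage's. Its working face looks to -y and lies at y = +61 mm.
- corner (a point): The inner corner where the two fences' working faces meet, on the stage's top: x = +81, y = +61, z = +20 mm in the stage's frame; axes are the stage's. The tray drags on the stage (friction about 0.6), so pressed down hard it resists sliding before it meets a fence.
- reagent_center (a point): Bystander: amber bottle, 52 mm in diameter, 110 mm high, loose on the bench; the point is half-way up.
- tipbox_center (a point): Bystander: closed pipette-tip box, 78 x 118 x 60 mm high, loose on the bench; the point is half-way up.
- tuberack_center (a point): Bystander: white rack of small tubes, 60 x 130 x 55 mm high, loose on the bench; the point is 17.5 mm above its underside.
Things that resemble listed ones, but are neither listed nor needed, are in the scene too. Leave any black or pink look-alike of the tray alone.

How it is judged:
By the outcome, as a careful person would: the job done as asked, in the order asked, and still so for the second after the job is handed in, while the arm keeps its last pose, push and grip.
It also fails if it takes over 67 s, if anything falls off the work surface, if the arm or the gripper's body presses on something with over 40 N, if the wrist force passes 120 N, or if a joint passes its speed limit or range.

## Robot

A 6-joint arm with a two-finger parallel gripper is mounted at the origin on the work surface. World frame = base frame: x ahead of the robot, y to its left, z up, the work surface at z = 0. Lengths are in m, angles in degrees, forces in N, time in s.
With the tool pointing down it reaches from about 0.35 to 0.875 m from the base axis. Payload 4.2 kg.
Tool frame: the origin (TCP) lies at the very end of the fingers, on their centre line; the grasp point (between the pads) lies 19 mm behind it (ctrl.grasp_offset is the distance from the TCP to the grasp point, in m); z points along the fingers, y is the direction in which the jaws open and shut (so a half turn about z gives the same grasp; the last joint's range is limited). The gripper opens to 87 mm and grips with 3 to 60 N. Pads are 19 mm wide; open, the fingers measure 117 mm over their backs; the gripper's body (75 mm by 190 mm) begins 51 mm behind the grasp point.
Start: joints at [-57.72, 22.042, 0.453, 0, -68.411, -14.817], TCP at [0.188, -0.596, 0.223] pointing down, gripper open.
Joint ranges: [-179.83, 179.83], [-69.29, 118.12], [-61.27, 80.66], [-181.25, 117.63], [-171.15, -9.14], [-177.46, 177.46]. Speed limits (degrees/s): [159.86, 159.86, 180, 180, 180, 180].

## Interface

Orientations are given as [roll, pitch, yaw] about the fixed x, y, z axes, in that order (R = Rz(yaw) Ry(pitch) Rx(roll)).
In Python, from workcell import ctrl, cams gives the robot as it stands. Calls block until the motion is done:
- ctrl.move_to(position, orientation): joint-space move of the TCP to a pose.
- ctrl.move_straight(position, ori=None, vel=0.15): straight line of the TCP; ori=None keeps the orientation; vel is the mean speed in m/s.
- ctrl.move_joints(angles): joint-space move.
- ctrl.set_gripper(opening, grip_force=None): opening from 0.0 (shut) to 1.0 (fully open); grip_force is the grip in N (None keeps the last); returns when the fingers have stopped.
- ctrl.wait(seconds).
- ctrl.ik(position, orientation): joint angles nearest the present ones, or None.
- ctrl.observe(): the state.
- cams.capture(name): name is "scene" or "top" or "wrist"; returns a dict with "image" (480x640x3 uint8, blue, green, red), "fx", "fy", "cx", "cy" (pixels), "T" (4x4, takes a point from camera to world coordinates); the wrist camera has in their place "hand_eye" (4x4, takes a point from camera to tool coordinates, whose origin is the TCP and whose axes are the flange's). Camera axes: x right, y up, looking along -z (the intrinsics and any distortion apply to the point x, -y, -z); pixel columns grow to the right and rows downward; lengths in m; the calibration is good to about 2 mm. A picture is of the moment at which its call begins: read the wrist's pose just before it. There is no depth.
A pose or a line that the arm cannot do raises ctrl.IKError and nothing moves.
- ctrl.close_job(): hands the job in, once; it reports no verdict.
The state is a dict: "t": time; "joint_pos": joint angles; "qvel": joint speeds; "tau": joint torques, N m; "tool_pos": TCP position; "tcp_rot": TCP orientation; "contact_force": force on the tool from outside, world axes, zero at the start; "torque": the same for the moment, N m; "grip_width": opening from 0.0 (shut) to 1.0 (fully open).
Only numpy, scipy, OpenCV 4.12 (cv2) and the standard library are available. Lean on these libraries where they do the work, as an engineer would, in place of code of your own. Each camera call takes 0.05 s, during which the arm holds its last target.

## Working session

There is one attempt and no reset: what is moved stays moved. The work goes in short steps, each a Python script; the robot and the scene stay as the last script left them, time stands still between calls to the robot, and variables do not carry over. Pictures are saved under pics/ and viewed, and the job is handed in when it is done.

```bash
mkdir -p pics; ls; python3 - <<'E'
from workcell import ctrl,cams
import cv2
for n in("scene","top","wrist"):
    c=cams.capture(n);cv2.imwrite(f"pics/{n}0.png",c["image"]);print({k:v for k,v in c.items() if k!="image"})
print(ctrl.observe())
E
```

```text
pics
{'fx': 484.3509329245588, 'fy': 484.3509329245588, 'cx': 319.7578059095179, 'cy': 237.8928865867421, 'T': array([[-0.67554348, -0.46527757,  0.57197709,  1.19426138],
       [ 0.73724569, -0.43727558,  0.51503287,  0.60576353],
       [ 0.01047837,  0.76961475,  0.63842255,  0.78102793],
       [ 0.        ,  0.        ,  0.        ,  1.        ]])}
{'fx': 473.73279046800127, 'fy': 473.73279046800127, 'cx': 313.03713564767895, 'cy': 242.57464082165163, 'T': array([[ 0.08934222,  0.97504336, -0.20324472,  0.33033428],
       [-0.995995  ,  0.08816933, -0.01483671,  0.01977968],
       [ 0.00345352,  0.20375627,  0.97901555,  0.9414982 ],
       [ 0.        ,  0.        ,  0.        ,  1.        ]])}
{'fx': 367.58025534294353, 'fy': 367.58025534294353, 'cx': 322.5713038549838, 'cy': 234.3707894166383, 'hand_eye': array([[ 5.76947571e-04,  9.51804510e-01,  3.06704811e-01,
         8.41204159e-02],
       [ 9.99999211e-01, -8.91442839e-04,  8.85320964e-04,
        -3.40608944e-04],
       [ 1.11606229e-03,  3.06704059e-01, -9.51804273e-01,
        -1.62560565e-01],
       [ 0.00000000e+00,  0.00000000e+00,  0.00000000e+00,
         1.00000000e+00]])}
{'t': 0.15, 'joint_pos': array([-5.77198935e+01,  2.20810941e+01,  3.99567868e-01, -1.88882121e-02,
       -6.84109065e+01, -1.48167476e+01]), 'qvel': array([ 0.0511436 , -0.12726677,  0.20091658,  0.08073415,  0.08689011,
        0.03341185]), 'tau': array([-1.23522814e-04, -3.91054130e+01,  1.87587798e+01,  4.22231823e+00,
        1.23735087e-02, -1.50744108e-04]), 'tool_pos': array([ 0.18744215, -0.59577427,  0.22172277]), 'tcp_rot': array([ 1.79906151e+02, -6.66965565e-03, -1.62543600e+02]), 'contact_force': array([-0.89510607, -0.35231868, -0.51420374]), 'torque': array([-0.04942564, -0.01072438, -0.024695  ]), 'grip_width': 0.9969919272464295}
```

View pics/top0.png

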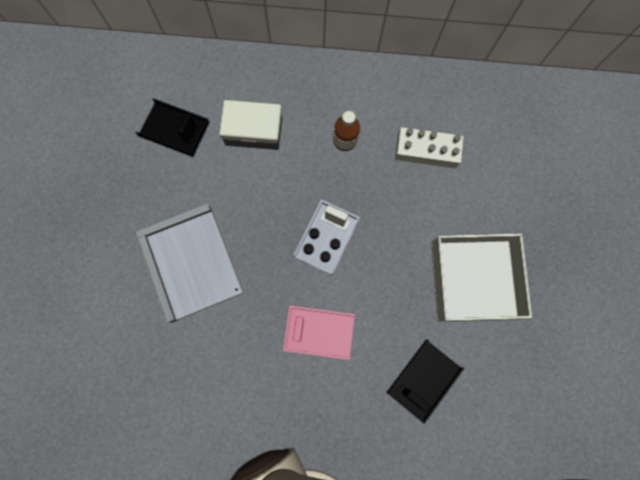

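View pics/scene0.png

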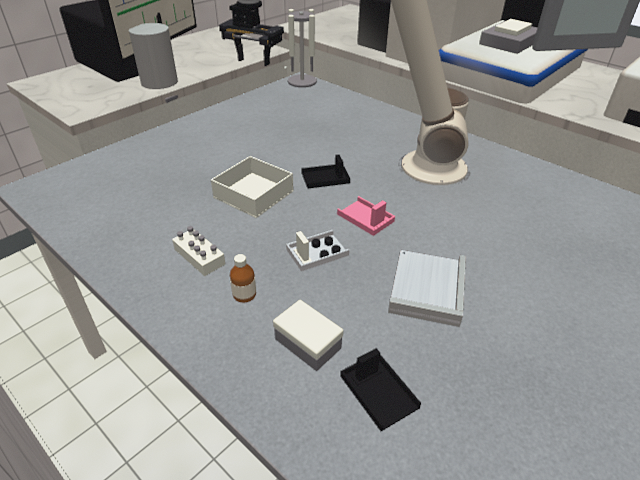

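The top view shows the tray near (327,237), with its grip at (335,213) and its open end at the lower left. The bin is near (484,278). The stage is near (190,263), with fences along its left edge (side) and top edge (end). I'll measure these next.

```bash
cat > h.py <<'E'
import numpy as np, cv2
from scipy.spatial.transform import Rotation as R
from workcell import ctrl,cams
def tmat(s):
    T=np.eye(4);T[:3,:3]=R.from_euler('xyz',s["tcp_rot"],degrees=True).as_matrix();T[:3,3]=s["tool_pos"];return T
def cap(n):
    s=ctrl.observe();c=cams.capture(n)
    if n=="wrist": c["T"]=tmat(s)@c["hand_eye"]
    return c
def ray(c,uv):
    d=np.array([(uv[0]-c["cx"])/c["fx"],-(uv[1]-c["cy"])/c["fy"],-1.]);return c["T"][:3,3],c["T"][:3,:3]@d
def onz(c,uv,z):
    o,d=ray(c,uv);return o+d*(z-o[2])/d[2]
def proj(c,p):
    q=np.linalg.inv(c["T"])@np.append(p,1);return np.array([c["cx"]+c["fx"]*q[0]/-q[2],c["cy"]+c["fy"]*q[1]/q[2]])
E
python3 - <<'E'
from h import *
c=cap("top");im=c["image"]
for n,(u,v,w,h) in dict(tray=(280,185,100,100),stage=(120,190,140,140),bin=(420,220,125,110)).items():
    cv2.imwrite(f"pics/crop_{n}.png",cv2.resize(im[v:v+h,u:u+w],None,fx=5,fy=5,interpolation=cv2.INTER_CUBIC))
for n,p,z in [("grip",(335,213),.06),("traytop",(327,237),.01),("bin",(484,278),0),("stage",(193,268),.02),("pink",(320,333),0)]: print(n,onz(c,p,z))
for z,ps in [(0.06,[(438,236),(521,234),(530,320),(440,321)])]:
    for p in ps: print(p,onz(c,p,z))
E
```

```text
grip [ 0.57509161 -0.0037917   0.06      ]
traytop [0.53766606 0.00691935 0.01      ]
bin [ 0.48447546 -0.31319938  0.        ]
stage [0.44963467 0.26388985 0.02      ]
pink [0.34739382 0.00439548 0.        ]
(438, 236) [ 0.54756756 -0.20316851  0.06      ]
(521, 234) [ 0.56578992 -0.36112748  0.06      ]
(530, 320) [ 0.40429508 -0.37767428  0.06      ]
(440, 321) [ 0.38763546 -0.2125617   0.06      ]
```

View pics/crop_stage.png

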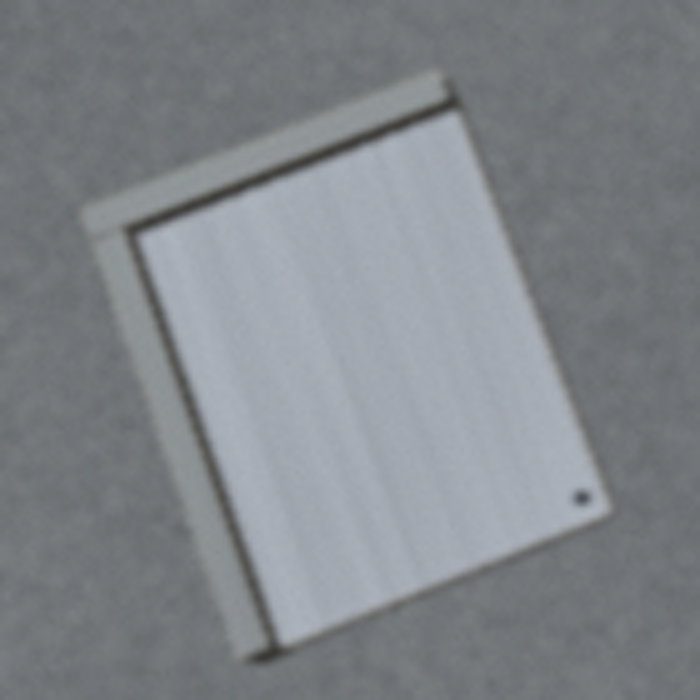

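View pics/crop_bin.png

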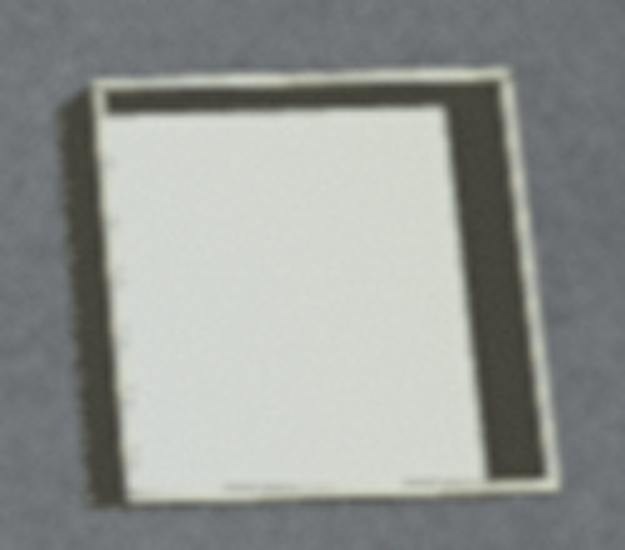

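View pics/crop_tray.png

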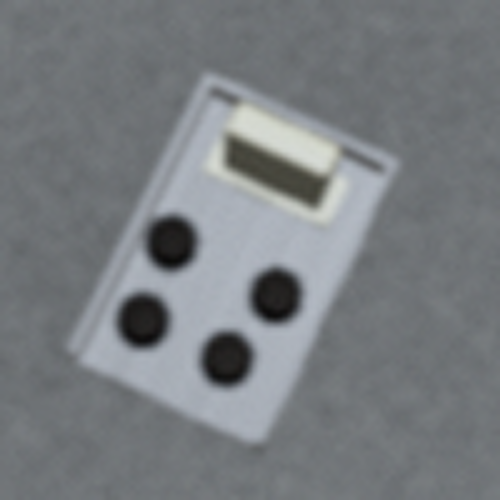

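```bash
cat > fit.py <<'E'
from h import *
def fit(m,w):
    m=np.array(m,float)[:,:2];w=np.array(w)[:,:2];a=m-m.mean(0);b=w-w.mean(0)
    th=np.arctan2((a[:,0]*b[:,1]-a[:,1]*b[:,0]).sum(),(a*b).sum());r=np.array([[np.cos(th),-np.sin(th)],[np.sin(th),np.cos(th)]])
    t=w.mean(0)-r@m.mean(0);return t,np.degrees(th),1000*(w-(m@r.T+t))
E
python3 - <<'E'
from fit import *
c=cap("top")
S={"bin":[(438.4,236,.06,.08,.08),(522,234,.06,.08,-.08),(532,317.6,.06,-.08,-.08),(445,320,.06,-.08,.08)],
"stage":[(242,292.4,.02,-.095,-.075),(137,232.4,.036,.095,.075),(208,204,.036,.095,-.075),(167,321,.036,-.095,.075),(176,320,.02,-.095,.061)],
"tray":[(321.6,200,.018,.064,.043),(359.6,217,.018,.064,-.043),(294.4,255,.018,-.064,.043),(332.4,273.4,.018,-.064,-.043)]}
for k,v in S.items():
    t,a,e=fit([p[3:] for p in v],[onz(c,p[:2],p[2]) for p in v]);print(k,t.round(4),a.round(2),e.round(1).tolist())
for o in [(180,0,y) for y in range(-180,180,30)]:
    pass
print(R.from_euler('xyz',ctrl.observe()["tcp_rot"],degrees=True).as_matrix().round(2))
E
```

```text
bin [ 0.4782 -0.2925] 6.59 [[-0.9, -0.1], [-0.9, -0.2], [1.1, -0.2], [0.7, 0.5]]
stage [0.4596 0.271 ] 27.31 [[1.1, 1.6], [-2.0, -2.5], [-1.0, 0.1], [2.3, 0.2], [-0.4, 0.6]]
tray [0.538 0.007] -20.56 [[-1.5, -0.4], [0.1, 0.8], [0.5, -1.5], [0.9, 1.1]]
[[-0.95 -0.3  -0.  ]
 [-0.3   0.95  0.  ]
 [ 0.    0.   -1.  ]]
```

```bash
cat > plan.py <<'E'
from fit import *
BIN=(np.array([.4782,-.2925]),6.59); STG=(np.array([.4596,.271]),27.31); TRAY=(np.array([.538,.007]),-20.56)
def tool(psi,th,anchor_m,anchor_w,s):
    """tray heading psi, open end tipped down by th; tray point anchor_m at world anchor_w -> TCP pos, rpy"""
    Rt=R.from_euler('ZY',[psi,-th],degrees=True).as_matrix()
    o=np.array(anchor_w)-Rt@np.array(anchor_m)
    p=o+Rt@np.array([.040,0,.027])
    Rl=np.array([[0,s,0],[s,0,0],[0,0,-1]],float) # columns tool axes in tray: x=s*y, y=s*x
    return p,R.from_matrix(Rt@Rl).as_euler('xyz',degrees=True)
def edge_pose(psi,th,s,off=.03,z=.07):
    h=np.array([np.cos(np.radians(psi)),np.sin(np.radians(psi))])
    return tool(psi,th,[-.064,0,0],np.append(BIN[0]+off*h,z),s)
E
python3 - <<'E'
from plan import *
def q(p,o):
    try:
        j=ctrl.ik(p,o)
    except Exception as e: return None
    return None if j is None else np.round(j).astype(int).tolist()
for s in (1,-1):
    print("s",s,"pick",q(*tool(TRAY[1],0,[0,0,0],[*TRAY[0],0],s)))
    for d in (0,180):
        print("  stage",d,q(*tool(STG[1]+d,0,[0,0,0],[*STG[0],.05],s)))
    for psi in range(-180,180,15):
        a=[q(*edge_pose(psi,t,s)) for t in (0,25,45)]
        print("  tip",psi,a) if all(a) else 0
E
```

```text
s 1 pick [15, 29, -20, 0, -41, 144]
  stage 0 [46, 25, -18, 0, -47, 161]
  stage 180 [50, 19, -29, 0, -42, -22]
  tip -180 [[-20, 14, -33, 0, -43, 20], [-15, 23, -18, 6, -73, 11], [-12, 34, -5, 9, -95, 9]]
  tip -165 [[-24, 16, -30, 0, -45, 39], [-14, 23, -21, 13, -69, 22], [-10, 32, -11, 17, -89, 18]]
  tip -150 [[-27, 19, -25, 0, -46, 57], [-15, 23, -23, 19, -64, 33], [-8, 30, -18, 26, -81, 24]]
  tip -135 [[-28, 22, -20, 0, -48, 73], [-15, 22, -26, 26, -58, 43], [-7, 28, -25, 36, -72, 30]]
  tip -120 [[-29, 24, -16, 0, -50, 89], [-16, 22, -28, 32, -51, 53], [-7, 25, -33, 47, -63, 34]]
  tip -105 [[-28, 27, -11, 0, -52, 103], [-17, 21, -31, 37, -44, 63], [-9, 22, -40, 61, -54, 36]]
  tip -90 [[-27, 30, -6, 0, -54, 117], [-18, 21, -32, 42, -37, 73], [-15, 19, -46, 79, -44, 36]]
  tip -75 [[-26, 32, -3, 0, -56, 131], [-19, 20, -34, 46, -30, 84], [-25, 16, -50, 103, -34, 34]]
  tip 0 [[-12, 33, 0, 0, -57, -168], [-16, 21, -15, -13, -31, -155], [-27, 15, -17, -50, -25, -113]]
  tip 15 [[-9, 31, -3, 0, -55, -156], [-17, 21, -11, -21, -38, -134], [-32, 17, -12, -54, -40, -96]]
  tip 30 [
[... 2258 characters left out ...]
-5, -51, -64, 103]]
  tip 60 [[-2, 24, -16, 0, -50, 62], [-19, 22, -7, -29, -60, 93], [-34, 25, -1, -47, -74, 112]]
  tip 75 [[0, 21, -21, 0, -48, 75], [-19, 22, -7, -28, -66, 106], [-32, 28, 3, -43, -83, 120]]
  tip 90 [[0, 18, -26, 0, -46, 90], [-18, 23, -7, -25, -71, 119], [-30, 31, 5, -38, -91, 129]]
  tip 105 [[0, 15, -30, 0, -44, 105], [-18, 23, -8, -22, -75, 131], [-28, 33, 7, -32, -97, 138]]
  tip 120 [[-2, 13, -34, 0, -43, 122], [-17, 23, -9, -17, -77, 144], [-24, 34, 8, -25, -101, 148]]
  tip 135 [[-6, 12, -36, 0, -43, 141], [-16, 23, -11, -12, -79, 156], [-21, 35, 6, -17, -103, 159]]
  tip 150 [[-10, 11, -36, 0, -42, 160], [-15, 23, -13, -6, -78, 168], [-18, 35, 4, -9, -103, 170]]
```

```bash
python3 - <<'E'
from plan import *
p,o=tool(TRAY[1],0,[.03,0,0],[*TRAY[0],.15],-1)
ctrl.move_to(p,o); ctrl.wait(.3)
c=cap("wrist");cv2.imwrite("pics/w1.png",c["image"]);np.save("w1T.npy",c["T"])
s=ctrl.observe();print(s["t"],s["tool_pos"],p,s["tcp_rot"],o)
for m in [(.064,.043,.018),(.064,-.043,.018),(-.064,.043,.018),(-.064,-.043,.018),(.04,0,.064)]:
    a=np.radians(TRAY[1]);w=[TRAY[0][0]+np.cos(a)*m[0]-np.sin(a)*m[1],TRAY[0][1]+np.sin(a)*m[0]+np.cos(a)*m[1],m[2]];print(m,proj(c,w))
E
```

```text
3.0833 [0.54738497 0.00324068 0.1769926 ] [0.54736305 0.00348812 0.177     ] [-1.79999428e+02 -1.14247567e-03 -1.10584367e+02] [-180.      0.   -110.56]
(0.064, 0.043, 0.018) [266.31247356 259.37732   ]
(0.064, -0.043, 0.018) [261.66603305 167.09910964]
(-0.064, 0.043, 0.018) [402.57915984 259.40061205]
(-0.064, -0.043, 0.018) [409.17125927 167.10079555]
(0.04, 0, 0.064) [285.75025496 230.07291314]
```

View pics/w1.png

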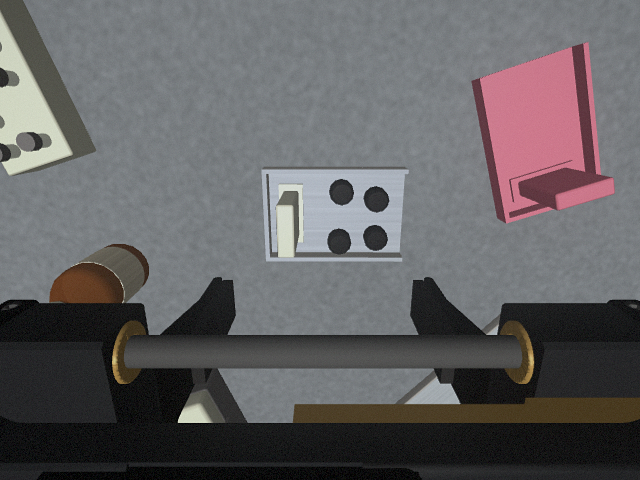

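The wrist view shows the tray rim at (263,168)–(407,168)–(402,261)–(268,261), within about 1 px of my prediction. Next I'll check how close the bottle is to the gripper body.

```bash
python3 - <<'E'
from plan import *
c=cap("top")
b=onz(c,(349,117),.108);b2=onz(c,(345,147),.0);print(b,b2)
h=tool(TRAY[1],0,[0,0,0],[*TRAY[0],0],-1)[0];a=np.radians(TRAY[1])
for x in (b,b2):
    d=x[:2]-h[:2];print("bottle in hand frame x,y",d@[np.cos(a),np.sin(a)],d@[-np.sin(a),np.cos(a)])
E
```

```text
[ 0.75259512 -0.0139315   0.108     ] [ 0.73797526 -0.01493662  0.        ]
bottle in hand frame x,y 0.16827736711892707 0.05576497911310567
bottle in hand frame x,y 0.15494170446959096 0.049689563835674924
```

```bash
python3 - <<'E'
from plan import *
ctrl.set_gripper(0.6,50)
p,o=tool(TRAY[1],0,[0,0,0],[*TRAY[0],0],-1)
ctrl.move_straight(p+[0,0,.06],o,vel=.15)
ctrl.move_straight(p,vel=.08)
ctrl.set_gripper(0,50)
s=ctrl.observe();print(s["t"],s["grip_width"]*87,s["tool_pos"],p,s["contact_force"])
ctrl.move_straight(p+[0,0,.03],vel=.06)
ctrl.wait(.2)
s=ctrl.observe();print(s["t"],s["grip_width"]*87,s["contact_force"],s["torque"])
c=cap("wrist");cv2.imwrite("pics/w2.png",c["image"])
c=cap("scene");cv2.imwrite("pics/s2.png",cv2.resize(c["image"][180:300,240:400],None,fx=4,fy=4))
E
```

```text
6.4167 13.362042239997598 [ 0.57541873 -0.00704099  0.02704032] [ 0.5754522  -0.00704752  0.027     ] [-0.55280354  0.10243752  1.22507309]
7.2667 13.60907708822255 [-0.18703811 -0.06836685 -1.57302562] [ 0.01262702 -0.04862793  0.01045751]
```

View pics/w2.png

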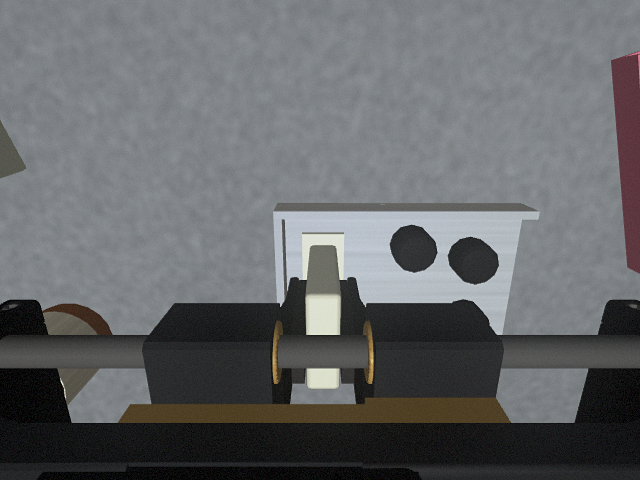

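View pics/s2.png

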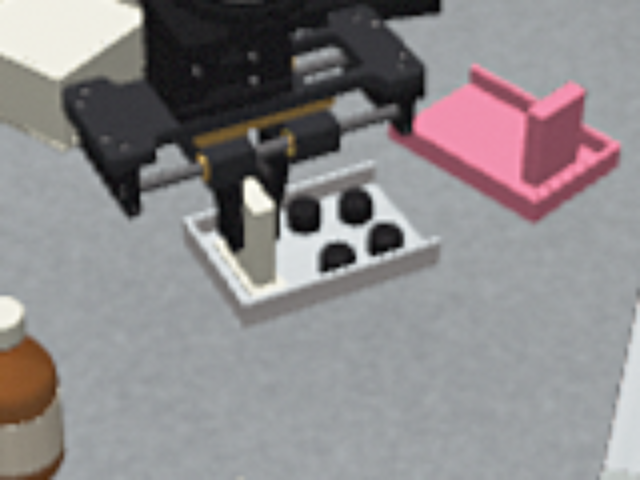

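```bash
python3 - <<'E'
from plan import *
c=cap("wrist")
T=tmat(ctrl.observe())
for m in [(.064,-.043,.018),(-.064,-.043,.018),(.064,-.043,0),(.064-.0,.0,.018)]:
    mm=np.array(m)-[.04,0,.027]; # tray->tool, s=-1: tool x=-tray y, tool y=-tray x
    w=T@np.array([-mm[1],-mm[0],-mm[2],1]);print(m,w[:3].round(3),proj(c,w[:3]))
E
```

```text
(0.064, -0.043, 0.018) [ 0.583 -0.056  0.048] [274.23209526 207.74995041]
(-0.064, -0.043, 0.018) [ 0.463 -0.011  0.048] [541.54854877 207.93719399]
(0.064, -0.043, 0) [ 0.583 -0.056  0.03 ] [278.53604897 199.63753188]
(0.064, 0.0, 0.018) [ 0.598 -0.016  0.048] [277.54105494 289.14570026]
```

```bash
python3 - <<'E'
from plan import *
s=-1;psi=BIN[1]+90
p,o=tool(TRAY[1],0,[0,0,0],[*TRAY[0],0],s)
ctrl.move_straight(p+[0,0,.10],vel=.15)
p1,o1=edge_pose(psi,0,s,z=.115); print("level",p1,o1)
ctrl.move_straight(p1,o1,vel=.17)
st=ctrl.observe();print(st["t"],st["grip_width"]*87,st["joint_pos"].round())
c=cap("scene");cv2.imwrite("pics/s3.png",c["image"])
E
```

```text
level [ 0.46282165 -0.15938536  0.142     ] [180.     0.     6.59]
10.225 13.672451824197115 [  0.  14. -25.  -0. -52.  97.]
```

View pics/s3.png

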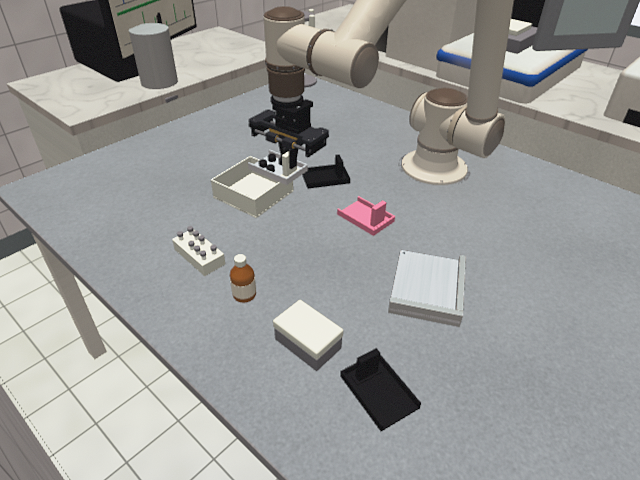

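```bash
python3 - <<'E'
from plan import *
s=-1;psi=BIN[1]+90
for th,z in [(10,.085),(22,.06),(32,.06),(42,.062)]:
    p,o=edge_pose(psi,th,s,z=z);ctrl.move_straight(p,o,vel=.05 if th<30 else .06)
    if th==22: ctrl.wait(.6)
ctrl.wait(.4)
st=ctrl.observe();print(st["t"],st["grip_width"]*87,st["joint_pos"].round(),st["contact_force"])
for n in("scene","top","wrist"):
    c=cap(n);cv2.imwrite(f"pics/{n}4.png",c["image"])
E
```

```text
13.05 13.501909894622955 [-28.  30.   4. -34. -90. 132.] [ 0.48841526 -0.21652757 -1.37601243]
```

```bash
python3 -c "
import cv2,numpy as np
a=cv2.imread('pics/scene4.png')[100:230,190:360];b=cv2.imread('pics/top4.png')[200:360,350:580]
a=cv2.resize(a,(500,382));b=cv2.resize(b,(549,382));cv2.imwrite('pics/m4.png',cv2.resize(np.hstack([a,b]),(800,291)))"
```

```text
(no output)
```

View pics/m4.png

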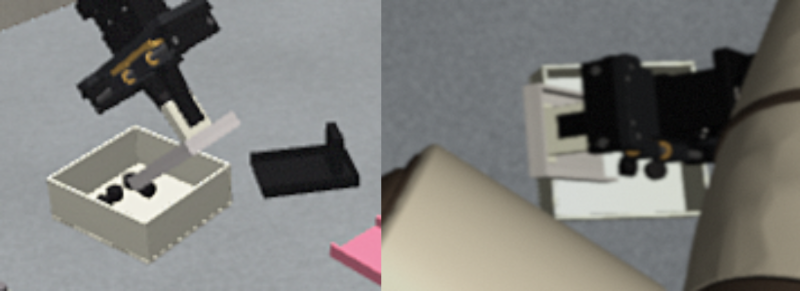

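View pics/wrist4.png

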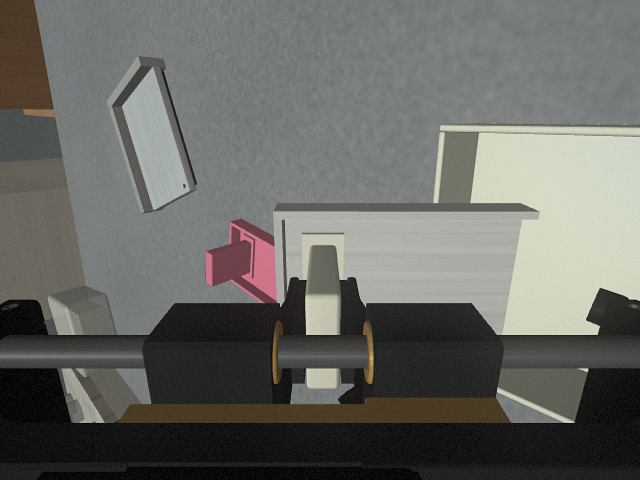

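The tilted tray is empty on the side I can see, and caps are in the bin. I'll raise and level the tray, then count the caps.

```bash
python3 - <<'E'
from plan import *
s=-1;psi=BIN[1]+90
p,o=edge_pose(psi,42,s,z=.10);ctrl.move_straight(p,o,vel=.15)
p,o=edge_pose(psi,0,s,off=.06,z=.16);ctrl.move_straight(p,o,vel=.15)
p=p+np.array([-.0,.16,0]);ctrl.move_straight(p,o,vel=.2)
ctrl.wait(.1)
st=ctrl.observe();print(st["t"],st["grip_width"]*87,st["contact_force"])
ims=[cap(n)["image"] for n in("scene","top")]
cv2.imwrite("pics/s5.png",cv2.resize(ims[0][80:260,180:400],None,fx=3.5,fy=3.5));cv2.imwrite("pics/t5.png",cv2.resize(ims[1][200:350,300:560],None,fx=3,fy=3))
E
```

```text
15.6667 13.85291221678699 [ 0.67445917 -0.54649213 -1.6870886 ]
```

View pics/s5.png

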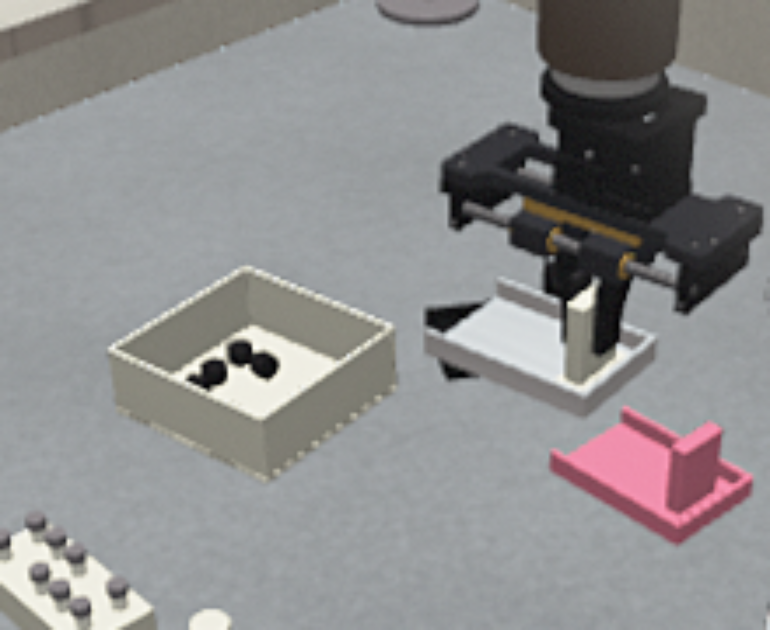

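View pics/t5.png

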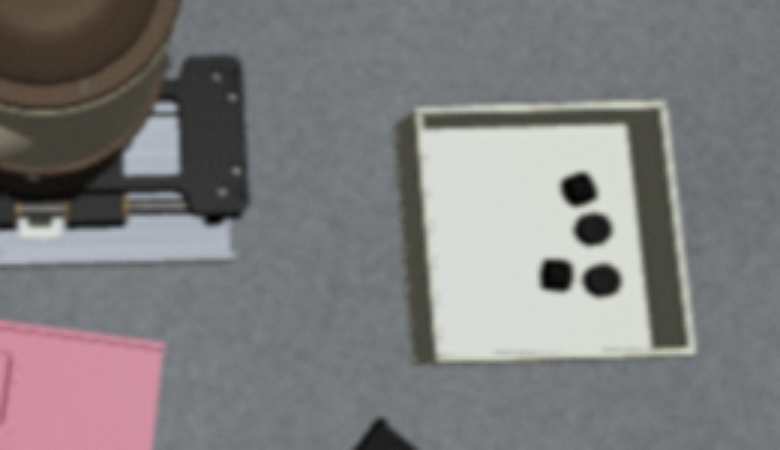

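All four caps are in the bin, at roughly (560–600,190–280) in the zoomed top view, and the tray is empty. Next I'll refine the stage pose with the wrist camera.

```bash
python3 - <<'E'
from plan import *
a=np.radians(STG[1]);Rs=np.array([[np.cos(a),-np.sin(a)],[np.sin(a),np.cos(a)]])
def sw(x,y,z): return np.append(STG[0]+Rs@[x,y],z)
p,o=tool(STG[1],0,[.04,0,0],sw(0.0,.15,.17),-1)
ctrl.move_straight(p,o,vel=.25);ctrl.wait(.3)
c=cap("wrist");cv2.imwrite("pics/w6.png",c["image"]);np.savez("w6.npz",**{k:c[k] for k in("fx","fy","cx","cy","T")})
print(ctrl.observe()["t"])
for m in [(.081,.061,.036),(.081,-.075,.036),(-.095,.061,.036),(.095,-.075,.036),(-.095,.075,.036),(.095,.075,.036),(-.095,-.075,.02)]: print(m,proj(c,sw(*m)).round(1))
E
```

```text
17.9083
(0.081, 0.061, 0.036) [226.4 112.2]
(0.081, -0.075, 0.036) [211.3 -86.2]
(-0.095, 0.061, 0.036) [437.  112.2]
(0.095, -0.075, 0.036) [191.9 -86.2]
(-0.095, 0.075, 0.036) [435.4 129.6]
(0.095, 0.075, 0.036) [211.2 129.6]
(-0.095, -0.075, 0.02) [447.7 -75.1]
```

View pics/w6.png

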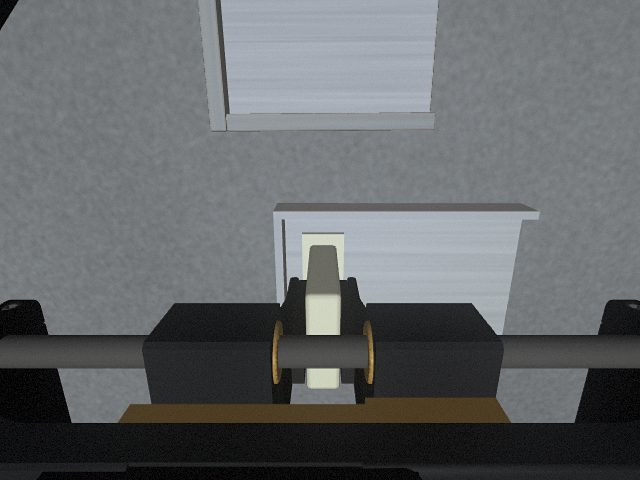

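```bash
python3 - <<'E'
from plan import *
im=cv2.imread("pics/w6.png");z=np.load("w6.npz");c={k:z[k] for k in z.files}
g=cv2.GaussianBlur(cv2.cvtColor(im,cv2.COLOR_BGR2GRAY).astype(np.float32),(5,1),0)
d=cv2.Sobel(g,cv2.CV_32F,0,1,ksize=3)
def line(u0,u1,v0,v1,sign):
    us=np.arange(u0,u1);w=sign*d[v0:v1,u0:u1]
    k=w.argmax(0).clip(1,w.shape[0]-2);i=np.arange(len(us));a,b,e=w[k-1,i],w[k,i],w[k+1,i]
    v=v0+k+.5*(a-e)/(a-2*b+e+1e-6);P=np.c_[us,v].astype(np.float32)
    x=cv2.fitLine(P,cv2.DIST_HUBER,0,.01,.01).ravel();sl=x[1]/x[0];return lambda u:(u,x[3]+sl*(u-x[2])),np.median(abs(v-(x[3]+sl*(us-x[2]))))
for n,zz,a in [("fence outer",.036,(225,425,122,138,-1)),("fence inner",.036,(235,425,107,118,-1)),("fence inner+",.036,(235,425,107,118,1)),("tray outer bot",.170,(290,510,196,208,-1)),("tray outer top",.188,(290,510,206,216,1))]:
    f,r=line(*a);A,B=onz(c,f(a[0]),zz),onz(c,f(a[1]),zz);v=A-B
    print(n,np.array(f(a[0])),np.array(f(a[1])),"res",r,"ang",np.degrees(np.arctan2(v[1],v[0])).round(2), "stage-y",[( (P[:2]-STG[0])@[-np.sin(np.radians(STG[1])),np.cos(np.radians(STG[1]))]).round(4) for P in(A,B)])
cv2.imwrite("pics/z6.png",cv2.resize(im[90:225,195:355],None,fx=5,fy=4.4,interpolation=cv2.INTER_CUBIC))
E
```

```text
fence outer [225.         129.95109558] [425.         128.02632141] res 0.14969381100561918 ang 27.85 stage-y [np.float64(0.0753), np.float64(0.0737)]
fence inner [235.         112.74731445] [425.         111.10094452] res 0.23876244388520718 ang 27.79 stage-y [np.float64(0.0614), np.float64(0.0601)]
fence inner+ [235.         114.84095001] [425.         113.09349823] res 0.2383441748097539 ang 27.82 stage-y [np.float64(0.0631), np.float64(0.0617)]
tray outer bot [290.         202.37902832] [510.         202.73982239] res 0.07701152138179168 ang 27.22 stage-y [np.float64(0.1075), np.float64(0.1076)]
tray outer top [290.         210.91186523] [510.         210.92857361] res 0.0075933789848932065 ang 27.31 stage-y [np.float64(0.1076), np.float64(0.1076)]
```

View pics/z6.png

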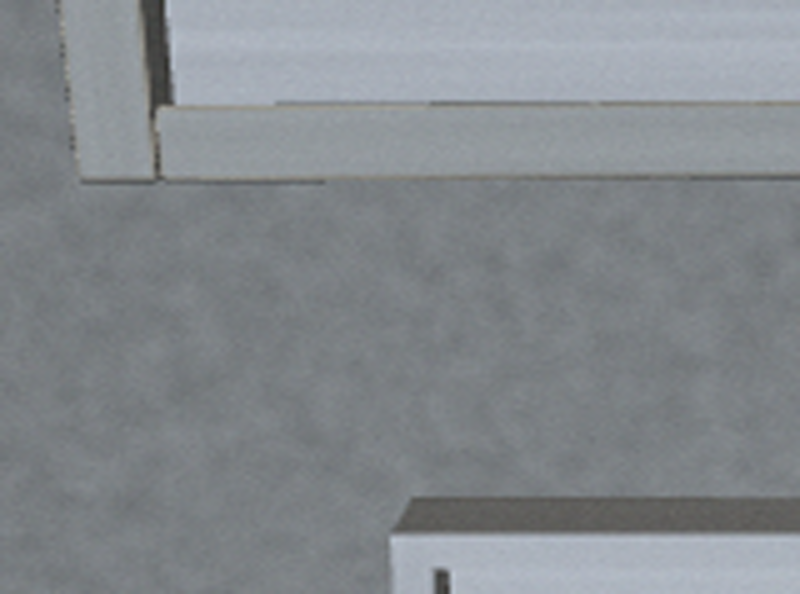

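```bash
cat >> plan.py <<'E'
SA=27.8
E
cat > seat.py <<'E'
from plan import *
a=np.radians(SA);Rs=np.array([[np.cos(a),-np.sin(a)],[np.sin(a),np.cos(a)]])
z=np.load("w6.npz");c6={k:z[k] for k in z.files}
S0=onz(c6,(226.4,113.),.036)[:2]-Rs@[.081,.061]
def pose(x,y,zz): return tool(SA,0,[0,0,0],np.append(S0+Rs@[x,y],zz),-1)
def F(base):
    s=ctrl.observe();f=s["contact_force"]-base;g=Rs.T@f[:2];return np.array([g[0],g[1],f[2]]),s
E
python3 - <<'E'
from seat import *
print("stage",S0,STG[0])
p,o=pose(.006,.009,.17);ctrl.move_straight(p,o,vel=.2)
p,o=pose(.006,.009,.030);ctrl.move_straight(p,o,vel=.15);ctrl.wait(.4)
base=np.mean([ctrl.observe()["contact_force"] for _ in range(3)],0);np.save("base.npy",base);print("base",base)
zz=.030
while zz>.014:
    zz-=.001 if zz>.0235 else .0005
    ctrl.move_straight(pose(.006,.009,zz)[0],vel=.02);ctrl.wait(.08)
    f,s=F(base)
    if f[2]>2.5: break
print(zz,f.round(2),s["tool_pos"],s["t"],s["grip_width"]*87)
c=cap("wrist");cv2.imwrite("pics/w7.png",c["image"]);c=cap("scene");cv2.imwrite("pics/s7.png",cv2.resize(c["image"][200:350,340:520],None,fx=4,fy=4))
E
```

```text
stage [0.46010099 0.27120724] [0.4596 0.271 ]
base [ 0.49496788  0.39653369 -2.25750188]
0.01949999999999999 [-2.06 -0.04  6.07] [0.4966939  0.30069876 0.0470233 ] 24.95 13.436862835439356
```

View pics/s7.png

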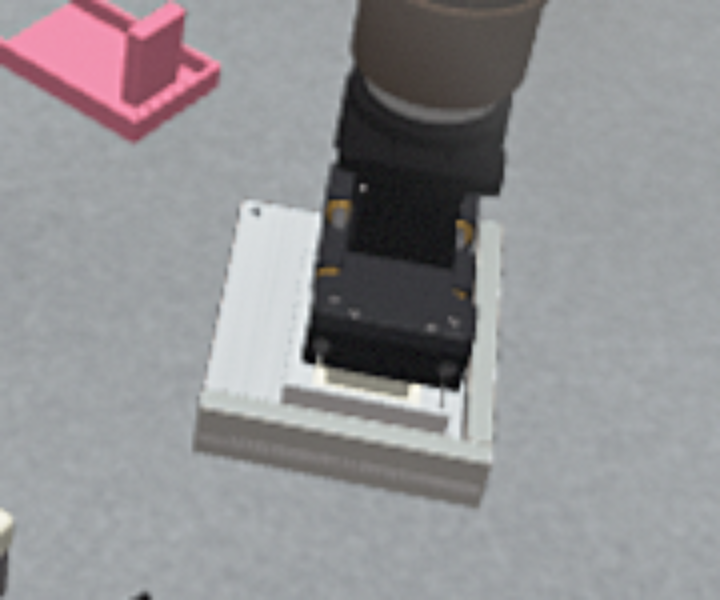

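View pics/w7.png

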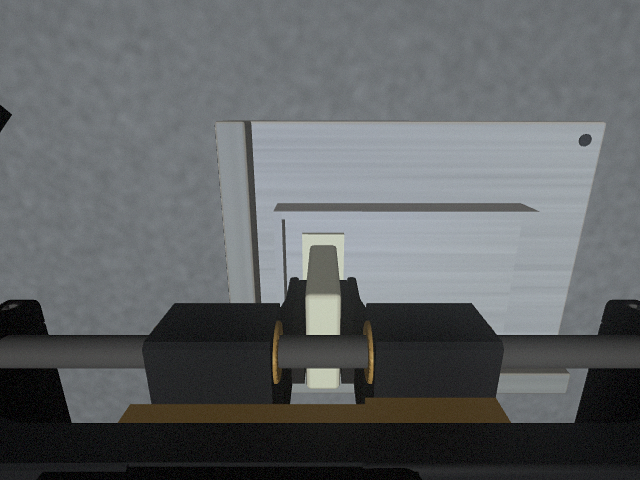

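The tray sits aligned, about 11 mm clear of the end fence and 9 mm clear of the side fence. I'll push with force feedback, the side fence first and then the end fence.

```bash
python3 - <<'E'
from seat import *
base=np.load("base.npy");x,y,zz=.006,.009,.0197
def go():
    ctrl.move_straight(pose(x,y,zz)[0],vel=.03);ctrl.wait(.06);return F(base)
f,s=go();print(f)
while y<.024:
    y+=.001 if y<.0145 else .0005
    f,s=go()
    if f[1]<-12: break
print("y",y,f.round(1),s["t"])
while x<.023:
    x+=.001 if x<.0135 else .0005
    f,s=go()
    if f[0]<-12: break
print("x",x,f.round(1),s["t"],s["grip_width"]*87,s["tool_pos"],s["tcp_rot"])
# trim y
for _ in range(4):
    if f[1]>-10: y+=.0004; f,s=go()
print("end",x,y,f.round(1),s["torque"].round(2),s["t"])
ctrl.wait(.5);print(F(base)[0])
open("xy.txt","w").write(f"{x} {y} {zz}")
c=cap("wrist");cv2.imwrite("pics/w8.png",c["image"]);c=cap("scene");cv2.imwrite("pics/s8.png",cv2.resize(c["image"][230:340,380:490],None,fx=5.4,fy=5.4,interpolation=cv2.INTER_CUBIC))
E
```

```text
[-3.04363767 -0.56936202  7.6023478 ]
y 0.021000000000000008 [  1.1 -13.3   7.6] 30.9083
x 0.023000000000000013 [-12.4  -8.6  18.9] 38.925 13.751561491172472 [0.50289019 0.3138152  0.0472278 ] [179.31443498  -0.29724764 -62.23696884]
end 0.023000000000000013 0.02180000000000001 [-12.2 -11.7  18.5] [-4.11  1.53  0.14] 39.5417
[-11.66307389 -10.85285944  18.34156367]
```

View pics/s8.png

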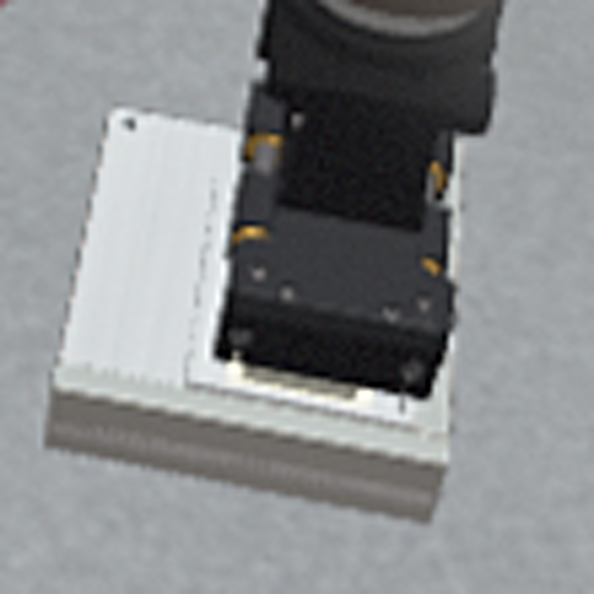

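View pics/w8.png

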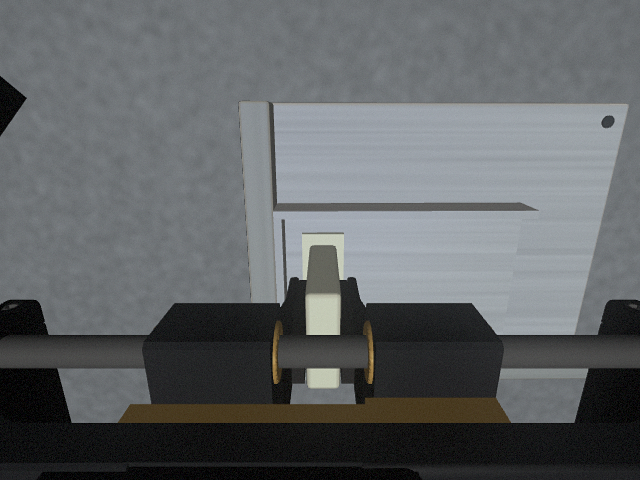

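```bash
cat >> seat.py <<'E'
def est(s):
    T=tmat(s);Rl=np.array([[0,-1,0],[-1,0,0],[0,0,-1]],float)
    Rt=T[:3,:3]@Rl.T;o=T[:3,3]-Rt@np.array([.04,0,.027])
    xy=Rs.T@(o[:2]-S0);Q=R.from_euler('z',-SA,degrees=True).as_matrix()@Rt
    return np.r_[xy*1000,o[2]*1000], R.from_matrix(Q).as_rotvec(degrees=True)
E
python3 - <<'E'
from seat import *
base=np.load("base.npy");f,s=F(base);p,r=est(s);print(p.round(2),r.round(2),f.round(1),s["t"])
E
```

```text
[17.39 17.67 20.73] [-0.35  0.7  -0.04] [-12.1 -11.1  18.6] 40.1417
```

The tray touches both fences: its centre is at (17.4,17.7) against a nominal (17,18). But the push has tilted the tool about 0.7°, so the far end may be lifted. I'll counter-rotate and trim the forces.

```bash
cat >> seat.py <<'E'
def cmd(x,y,zz,rv):
    Rt=R.from_euler('z',SA,degrees=True).as_matrix()@R.from_rotvec(rv,degrees=True).as_matrix()
    p=np.append(S0+Rs@[x,y],zz)+Rt@np.array([.04,0,.027])
    ctrl.move_straight(p,R.from_matrix(Rt@np.array([[0,-1,0],[-1,0,0],[0,0,-1]],float)).as_euler('xyz',degrees=True),vel=.02);ctrl.wait(.1)
E
python3 - <<'E'
from seat import *
base=np.load("base.npy");x,y,zz=map(float,open("xy.txt").read().split());rv=np.zeros(3)
f,s=F(base)
for i in range(14):
    p,r=est(s);rv[:2]-=.5*r[:2]
    zz+=np.clip((f[2]-8)*.00004,-.0004,.0004)
    x+=np.clip((f[0]+16)*.00008,-.0004,.0004); y+=np.clip((f[1]+16)*.00008,-.0004,.0004)
    cmd(x,y,zz,rv);f,s=F(base)
    if i%3==1: p,r=est(s);print(p.round(2),r.round(2),f.round(1),rv.round(2),round(x,4),round(y,4),round(zz,4),s["t"])
p,r=est(s);print(p.round(2),r.round(2),f.round(1),s["torque"].round(2),s["t"],s["grip_width"]*87)
np.savez("cmd.npz",x=x,y=y,zz=zz,rv=rv)
c=cap("wrist");cv2.imwrite("pics/w9.png",c["image"])
E
```

```text
[17.56 17.86 20.27] [-0.12  0.25 -0.07] [ -9.2 -12.   13.8] [ 0.27 -0.54  0.  ] 0.0237 0.0225 0.0203 40.8417
[17.63 17.96 20.18] [-0.05  0.12 -0.09] [ -9.8 -13.4  11.8] [ 0.4  -0.82  0.  ] 0.0249 0.0233 0.021 41.8917
[17.65 17.98 20.16] [-0.02  0.1  -0.11] [-11.  -14.5  11. ] [ 0.46 -0.99  0.  ] 0.0261 0.0237 0.0214 42.9417
[17.66 18.02 20.16] [-0.02  0.09 -0.13] [-11.5 -15.1  11.4] [ 0.5  -1.14  0.  ] 0.0272 0.0241 0.0218 43.9917
[17.7  18.03 20.16] [-0.02  0.07 -0.14] [-13.3 -14.8  10. ] [ 0.52 -1.27  0.  ] 0.0282 0.0243 0.0221 45.0417
[17.7  18.03 20.16] [-0.02  0.07 -0.14] [-13.3 -14.8  10. ] [-5.63  1.4   0.1 ] 45.0417 13.606507159743815
```

```bash
python3 - <<'E'
from seat import *
base=np.load("base.npy");z=np.load("cmd.npz");x,y,zz,rv=float(z["x"]),float(z["y"]),float(z["zz"]),z["rv"].copy()
f,s=F(base)
for i in range(12):
    p,r=est(s);rv[:2]-=.6*r[:2]
    zz+=np.clip((f[2]-7)*.00006,-.0004,.0004)
    x+=np.clip((f[0]+21)*.00015,-.001,.001); y+=np.clip((f[1]+18)*.0001,-.0004,.0004)
    cmd(x,y,zz,rv);f,s=F(base)
    if i%3==2: p,r=est(s);print(p.round(2),r.round(2),f.round(1),rv.round(2),round(x,4),round(y,4),round(zz,4),s["t"])
ctrl.wait(.3);f,s=F(base);print(f.round(1),s["grip_width"]*87,s["t"])
c=cap("wrist");cv2.imwrite("pics/w9.png",c["image"]);cv2.imwrite("pics/w9z.png",cv2.resize(c["image"][80:300,220:420],None,fx=3,fy=2.7,interpolation=cv2.INTER_CUBIC))
np.savez("cmd.npz",x=x,y=y,zz=zz,rv=rv)
c=cap("scene");cv2.imwrite("pics/s9.png",c["image"])
E
```

```text
[17.76 18.05 20.3 ] [-0.05  0.18 -0.19] [-15.6 -15.3  11.7] [ 0.59 -1.5   0.  ] 0.0311 0.0253 0.0229 46.1417
[17.8  18.09 20.25] [-0.04  0.13 -0.22] [-17.3 -16.6  10.6] [ 0.66 -1.8   0.  ] 0.033 0.026 0.0236 47.1917
[17.85 18.12 20.24] [-0.02  0.08 -0.24] [-19.2 -16.8   9.2] [ 0.72 -2.01  0.  ] 0.0344 0.0264 0.0242 48.2417
[17.86 18.15 20.24] [-0.01  0.07 -0.26] [-18.9 -17.3   9.5] [ 0.75 -2.13  0.  ] 0.0352 0.0267 0.0246 49.2917
[-19.2 -17.4   9.9] 13.629644051108528 49.5917
```

View pics/w9z.png

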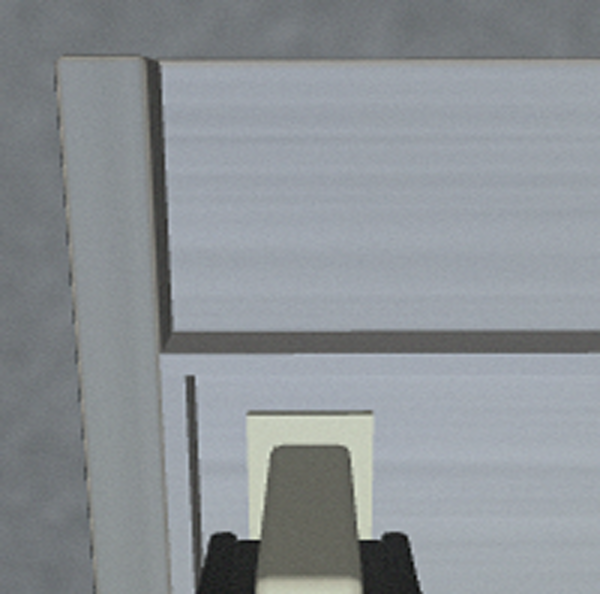

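View pics/s9.png

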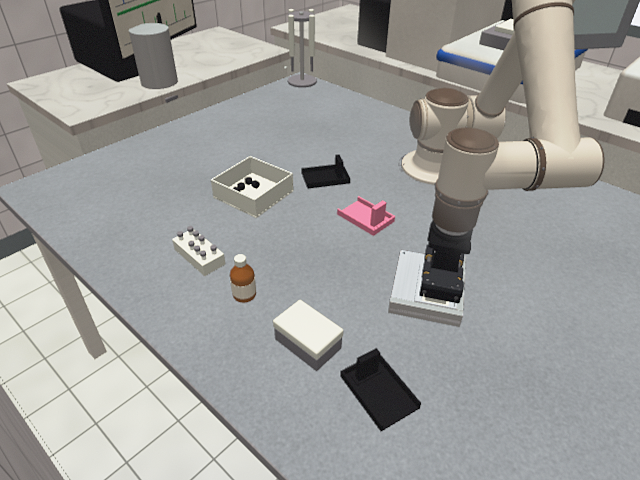

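View pics/w9.png

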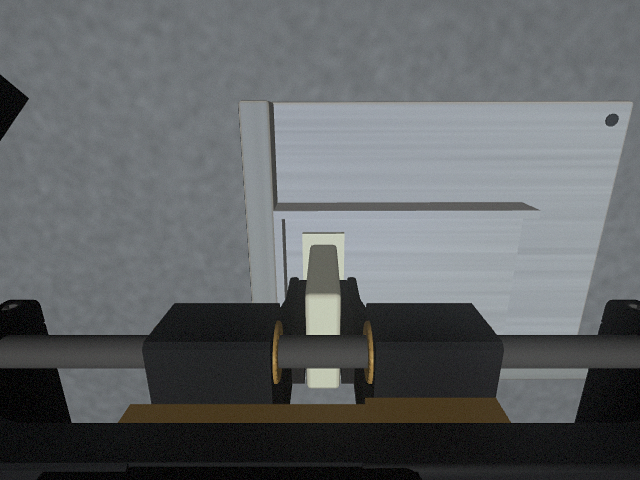

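```bash
python3 - <<'E'
from seat import *
c=cap("wrist");im=c["image"]
g=cv2.cvtColor(im,cv2.COLOR_BGR2GRAY).astype(np.float32);d=cv2.Sobel(g,cv2.CV_32F,0,1,ksize=3)
def line(u0,u1,v0,v1,sg):
    w=sg*d[v0:v1,u0:u1];k=w.argmax(0).clip(1,w.shape[0]-2);i=np.arange(u1-u0);a,b,e=w[k-1,i],w[k,i],w[k+1,i]
    P=np.c_[np.arange(u0,u1),v0+k+.5*(a-e)/(a-2*b+e+1e-6)].astype(np.float32);x=cv2.fitLine(P,cv2.DIST_HUBER,0,.01,.01).ravel();return lambda u:(u,x[3]+x[1]/x[0]*(u-x[2]))
for n,zz,a in [("plate -y edge",.02,(290,610,97,108,1)),("tray base",.02,(295,510,199,206,-1)),("tray top",.038,(295,510,206,215,1))]:
    f=line(*a);A,B=onz(c,f(a[0]),zz),onz(c,f(a[1]),zz);v=A-B;print(n,np.degrees(np.arctan2(v[1],v[0])).round(2),[(Rs.T@(P[:2]-S0)*1000).round(2) for P in (A,B)],f(a[0]),f(a[1]))
print(F(np.load("base.npy"))[0],ctrl.observe()["t"])
E
```

```text
plate -y edge 27.75 [array([ 73.96, -74.05]), array([-81.64, -73.92])] (290, np.float32(102.14508)) (610, np.float32(101.13033))
tray base 27.73 [array([ 72.86, -24.38]), array([-40.56, -24.24])] (295, np.float32(202.18332)) (510, np.float32(201.55559))
tray top 27.64 [array([ 71.6 , -24.42]), array([-31.8 , -24.13])] (295, np.float32(210.40457)) (510, np.float32(210.10707))
[-19.26339156 -17.09150738   9.59083636] 49.7417
```

```bash
python3 - <<'E'
from workcell import ctrl
ctrl.close_job()
E
```

```text
the job is handed in; nothing more can be done
```

I tipped all four caps into the discard bin, seated the empty tray in the corner of the loading stage, and handed the job in at about 50 s. The arm was still gripping the tray and pressing it against both fences; handing in reports no verdict.

**Last checks:**
- **Caps:** Two camera views showed the tray empty and four caps in the bin. The final scene image showed the bottle, tip box, tube rack and look-alikes undisturbed by eye; I did not re-measure them.
- **Seating:** The tray's sides were parallel to the stage edge within 0.1°. The edge gap measured 49.7 mm, against a nominal 50 mm. No gap showed at the end fence. The gripper hid the side fence, so contact there is inferred from force and position.
- **Flatness:** The tray's tilt, estimated from the tool pose, was under 0.1°. The first push had tilted the tool about 0.7°, and I corrected that.
- **Pressing forces:** About 19 N toward the end fence, 17 N toward the side fence and 10 N down. Friction on the stage may carry up to about 6 N of the sideways push.

**Small disagreements:**
- **Centre position:** The tool-pose estimate of the tray centre was (17.9, 18.2) mm, against a nominal (17, 18) mm. That is within the roughly 2 mm calibration.
- **Stage angle:** The top camera gave 27.3° and the wrist camera 27.8°. I used the wrist value.

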